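# Clear the canister away and press the touch-latch cupboard door ajar

### The job

The squat steel canister is standing in the way of the door of the low spice cupboard. First push the canister along the counter, without lifting or tipping it, until it is wholly out of reach of the door's swing, then press the closed door in near the edge away from its hinges so that the push-to-open catch lets go and the spring sets the door ajar. Leave the door ajar as the spring leaves it, the canister upright, and the other things on the counter where they are.

Things in the scene. Friction and masses are not known exactly. Their poses are not given: they have to be found in the camera images.
- cupboard: Low spice cupboard of pale wood, fixed on the counter, 160 deep (its x), 220 wide (its y), 150 high. Origin at the centre of its underside, on the counter. Its front, with one white handleless door, faces its own -x; two dark strap hinges mark the hinged edge, on its +y side.
- cupdoor (a joint): Angle of the cupboard's door, rad. 0 = shut and caught by the touch latch; grows as the door opens outward (towards the cupboard's -x); negative = pressed in, down to a stop at -0.030. Pressing it in by about 5 mm near its free edge (about -0.027) surely frees the catch; this takes some 3 to 8 N there. Once let go, a spring swings the door to rest at about 0.42 and holds it there, following a finger that draws back; the catch does not take hold again.
- door_hinge (a point): On the door's vertical hinge axis, half-way up the door (75 mm above the counter), mid-thickness of the panel. The door panel reaches 205 mm from this axis along its own -y, is 14 thick (x) and 136 high, from 7 to 143 mm above the counter. Axes turn with the door: x points into the cupboard when shut, y from the free edge to the hinge, z up.
- press_spot (a point): Point on the outer face of the door, 178 mm from the hinge axis (27 mm from the free edge), 97 mm above the counter: a good place to press. Same axes as door_hinge: press along its +x.
- canister: Squat round steel canister with a closed flat lid, 92 mm across (lid; the body is 89), 85 high, about 0.35 kg, loose on the counter in front of the door. Origin at the centre of its underside, z up.
- mortar: Small white ceramic mortar, 110 across, 70 high, its pestle standing out to 114 high. Origin at the centre of its underside. Leave alone.
- salt_jar: Glass jar with a steel cap, 56 across, 95 high. Origin at the centre of its underside. Leave alone.
- red_tin: Closed red tin, slim and taller, 75 across, 125 high. Origin at the centre of its underside. Leave alone.
- spatula: Wooden spatula lying flat, 270 long along its x. Leave alone.
- mug: White ceramic mug, 76 across, 85 high, handle on its +y. Origin at the centre of its underside. Leave alone.
Things that resemble listed ones, but are neither listed nor needed, are in the scene too. What is shaped like the canister but green, turquoise or yellow is not meant.

How it is judged:
By the outcome, as a careful person would: the job done as asked, in the order asked, and still so for the second after the job is handed in, with the robot touching nothing.
It also fails if it takes over 48 s, if anything falls off the work surface, if the arm or the gripper's body presses on something with over 40 N, if the wrist force passes 120 N, or if a joint passes its speed limit or range.

### The arm

A 7-joint arm with a two-finger parallel gripper is mounted at the origin on the work surface. World frame = base frame: x ahead of the robot, y to its left, z up, the work surface at z = 0. Lengths are in m, angles in rad, forces in N, time in s.
With the tool pointing down it reaches from about 0.4 to 0.85 m from the base axis. Payload 10.4 kg.
Tool frame: the origin (TCP) lies between the finger pads; the fingertips stand tips_ahead ahead of it and the grasp point (between the pads) lies 11 mm behind it (tips_ahead is the distance from the TCP to the fingertips, in m); z points along the fingers, x is the direction in which the jaws open and shut, and the axes are right-handed (so a half turn about z gives the same grasp; the last joint's range is limited). The gripper opens to 87 mm and grips with 3 to 60 N. Pads are 19 mm wide; open, the fingers measure 117 mm over their backs; the gripper's body (75 mm by 190 mm) begins 51 mm behind the grasp point.
Start: joints at [-1.299, 0.332, -0.065, 1.46, 0.022, 1.35, -0.088], TCP at [0.182, 0.598, 0.231] pointing down, gripper open.
Joint ranges: [-2.6, 2.6], [-0.5, 2.12], [-1.47, 1.34], [0.16, 2.42], [-1.27, 4.41], [0.06, 2.06], [-2.6, 2.6]. Speed limits (rad/s): [2.22, 2.22, 2.79, 2.79, 3.14, 3.14, 3.14].

### API

Orientations are given as a unit quaternion [x, y, z, w].
In Python, from bench import read_state, camera, close_job, tips_ahead gives the robot as it stands.
- The arm moves only by the tool arm_command, never from a script. Its argument "commands" is a list that holds one entry, the list of rows, each a list of 7 numbers: the turn, a rotation vector about the tool's x, y, z in rad, then the shift along the tool's x, y, z in m, then the opening in per cent of the stroke, from 0 (shut) to 100 (fully open). In form: [[[rx, ry, rz, x, y, z, claw], ...]]. A call has 1 to 20 rows; each row shifts and turns the commanded pose from where the row before left it, along the tool's axes as they then stand; what a row does not reach is not made up. A row lasts 1/8 s, in which the tool goes at most 62.5 mm and 10.7 degrees, less where a joint would pass 70% of its speed; a pose out of reach is approached as far as the arm can. A call with a gripper value outside its range is refused whole. The fingers move at their own pace and stop on an object; "newtons" is the grip in N (left out, the last holds). Time passes only in rows, so rows that do not move let the fingers close. It gives the time, the measured TCP pose, the force and the opening at its end, in the units of the state.
- read_state(): the state, without advancing time (a new reading comes with each control period).
- camera(name): name is "scene" or "top" or "wrist"; returns a dict with "frame" (384x512x3 uint8, red, green, blue), "vfov" (degrees; the focal length in pixels is half the picture's height over the tangent of half this angle, whatever the lens; pixels are square), "cx", "cy" (the principal point, pixels), "R" (3x3) and "t" (3): a world point X has camera coordinates R X + t. Camera axes: x right, y down, z forward; pixel columns grow to the right and rows downward; lengths in m; the calibration is good to about 2 mm. A picture is of the moment at which its call begins. There is no depth.
- close_job(): hands the job in, once; it reports no verdict.
The state is a dict: "time": time; "joint_positions": joint angles; "joint_vel": joint speeds; "joint_torque": joint torques, N m; "ee_pos": TCP position; "eef_rot": TCP orientation; "ft_force": force on the tool from outside, world axes, zero at the start; "torque": the same for the moment, N m; "width": finger opening in m.
Only numpy, scipy, OpenCV 4.12 (cv2) and the standard library are available. Lean on these libraries where they do the work, as an engineer would, in place of code of your own. Each camera call takes 0.05 s, during which the arm holds its last target.

## Working session

There is one attempt and no reset: what is moved stays moved. The work goes in short steps, Python scripts to look and compute and a tool call to move; the robot and the scene stay as the last step left them, time stands still between calls to the robot, and variables do not carry over. Pictures are saved under pics/ and viewed, and the job is handed in when it is done.

Besides the shell and the picture viewer there is one more tool, called after "Emit:" as name(argument=value, ...), one argument or row to a line, values as JSON. arm_command: Moves the arm, as the interface text tells. Its arguments: {"type":"object","properties":{"commands":{"type":"array"},"newtons":{"type":"number"}},"required":["commands"]}

```bash
mkdir -p pics; cat > h.py <<'E'
import numpy as np, cv2
from bench import read_state, camera, close_job, tips_ahead
def save(n,fn):
    c=camera(n); cv2.imwrite('pics/'+fn,c['frame'][:,:,::-1]); np.savez('pics/'+n+'.npz',**{k:np.array(v) for k,v in c.items()}); return c
def K(c): 
    f=192/np.tan(np.radians(float(c['vfov']))/2); return f
def ray(c,u,v,z):
    f=K(c);R=np.array(c['R']);t=np.array(c['t']); d=R.T@np.array([(u-c['cx'])/f,(v-c['cy'])/f,1]);o=-R.T@t
    return o+d*(z-o[2])/d[2]
def proj(c,X):
    p=np.array(c['R'])@np.array(X)+np.array(c['t']);f=K(c);return p[0]/p[2]*f+c['cx'],p[1]/p[2]*f+c['cy']
E
python3 - <<'E'
from h import *
for n in ['scene','top','wrist']:
    c=save(n,n+'1.png'); print(n,c['vfov'],c['cx'],c['cy'],(-np.array(c['R']).T@np.array(c['t'])).round(3),np.array(c['R']).round(3).tolist())
print(read_state(),tips_ahead)
E
```

```text
scene 44.41031944552494 255.40734012024342 192.7911946214646 [1.449 0.336 0.773] [[-0.389, 0.921, -0.004], [0.541, 0.225, -0.81], [-0.746, -0.317, -0.586]]
top 52.291256358136884 257.32032224114835 186.38333543303008 [ 0.434 -0.055  1.008] [[0.008, -1.0, 0.011], [-0.99, -0.01, -0.142], [0.142, -0.009, -0.99]]
wrist 61.329919294241115 254.2816602376316 192.85054810865867 [0.11  0.62  0.383] [[0.29, 0.957, -0.001], [0.921, -0.279, 0.273], [0.261, -0.08, -0.962]]
{'time': 0.15, 'joint_positions': array([-1.29863246,  0.33269052, -0.06469978,  1.46075585,  0.02158407,
        1.34987242, -0.0885202 ]), 'joint_vel': array([-7.53560595e-04, -1.53651927e-03,  5.38448728e-04, -3.71012435e-03,
        9.39220749e-05,  9.57475500e-05, -4.29418316e-04]), 'joint_torque': array([ 1.28612162e-03, -6.23629832e+01,  2.51466664e-02, -3.90140569e+01,
       -6.12255349e-02,  3.72110645e-02,  8.97957148e-05]), 'ee_pos': array([0.18148455, 0.59777864, 0.22995572]), 'eef_rot': array([ 8.03280810e-01,  5.95600264e-01, -4.05622421e-04,  3.18708875e-04]), 'ft_force': array([-0.41902163, -0.43372067,  0.78395237]), 'torque': array([-0.00215002,  0.00191781,  0.03868587]), 'width': 0.08706707004655528} 0.008
```

View pics/scene1.png

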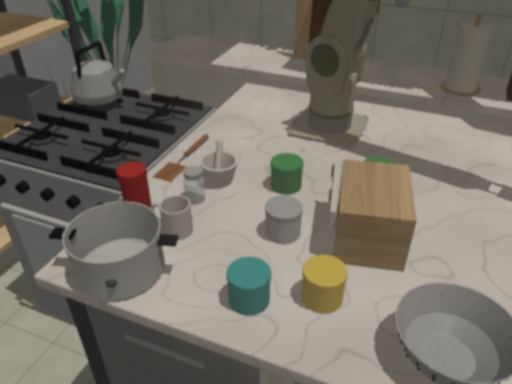

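View pics/top1.png

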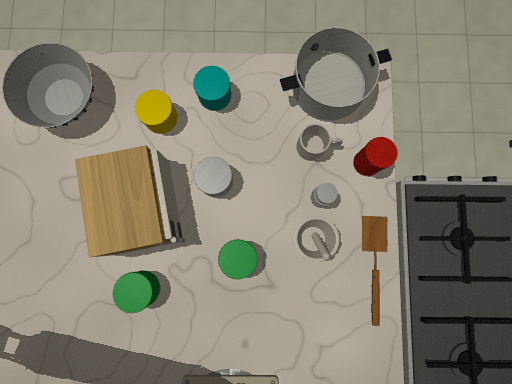

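View pics/wrist1.png

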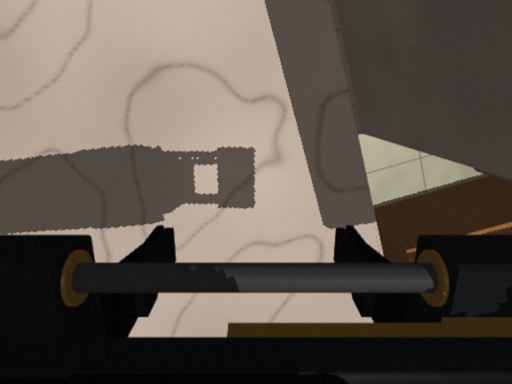

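```bash
python3 - <<'E'
from h import *
im=cv2.imread('pics/top1.png'); cv2.imwrite('pics/crop1.png',cv2.resize(im[130:290,60:260],None,fx=3.5,fy=3.5,interpolation=cv2.INTER_CUBIC))
im=cv2.imread('pics/scene1.png'); cv2.imwrite('pics/crop2.png',cv2.resize(im[130:290,230:430],None,fx=3.5,fy=3.5,interpolation=cv2.INTER_CUBIC))
E
```

```text
(no output)
```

View pics/crop1.png

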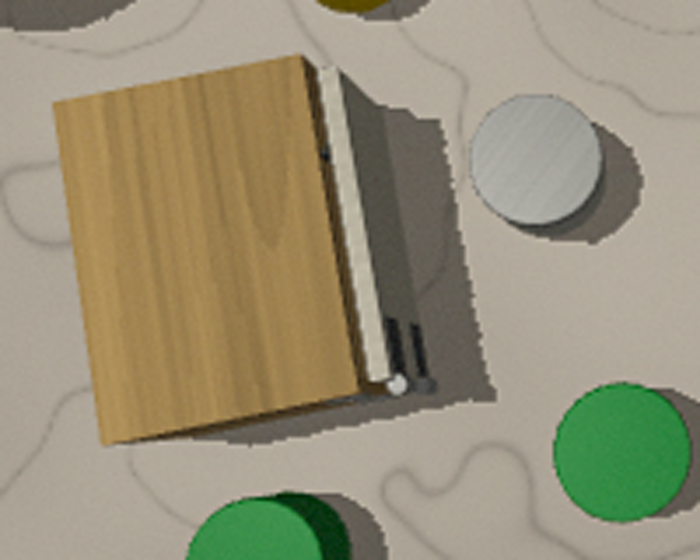

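View pics/crop2.png

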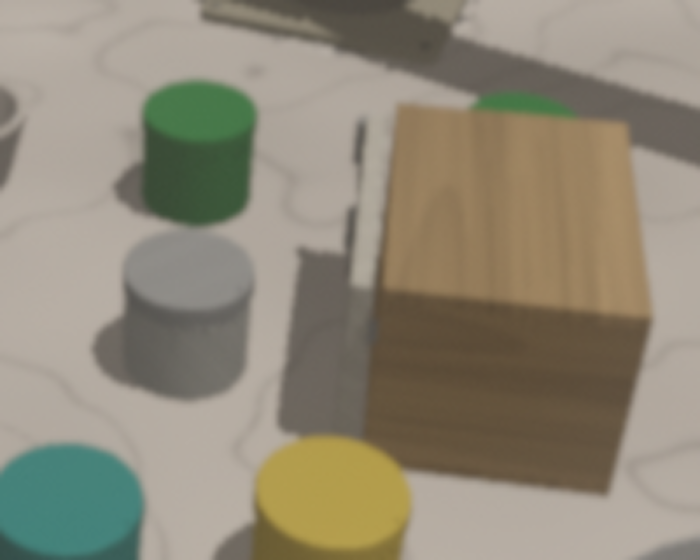

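```bash
cat > m.py <<'E'
from h import *
c={k:v for k,v in np.load('pics/top.npz').items()}
s={k:v for k,v in np.load('pics/scene.npz').items()}
P=lambda u,v,z: ray(c,u/3.5+60,v/3.5+130,z)
co=[P(54,102,.15),P(303,56,.15),P(357,392,.15),P(102,443,.15)]
if __name__=='__main__':
    for a in co: print(a.round(4))
    print([np.linalg.norm(co[i]-co[(i+1)%4]).round(4) for i in range(4)])
    print('door',[P(*q,.143).round(4) for q in [(321,68),(341,68),(365,380),(387,378),(398,384)]])
    print('can',P(536,160,.085).round(4),[P(*q,.085).round(4) for q in [(470,160),(602,160),(536,94),(536,226)]])
    # scene check
    print('can scene',ray(s,189/3.5+230,271/3.5+130,.085).round(4))
    Q=lambda u,v: ray(s,u/3.5+230,v/3.5+130,.15).round(4)
    print('cup scene',Q(396,105),Q(627,122),Q(651,318),Q(382,290))
    for n,u,v,z in [('green',238,259,.085),('green2',133,292,.085),('yellow',154,107,.085),('teal',212,81,.085),('mortar',318,238,.07),('salt',326,194,.095),('mug',316,139,.085),('tin',381,152,.125)]: print(n,ray(c,u,v,z).round(3))
E
python3 m.py
```

```text
[0.6144 0.3424 0.15  ]
[0.6461 0.1859 0.15  ]
[0.4333 0.1422 0.15  ]
[0.401  0.2972 0.15  ]
[np.float64(0.1597), np.float64(0.2173), np.float64(0.1583), np.float64(0.2181)]
door [array([0.6401, 0.1759, 0.143 ]), array([0.6402, 0.163 , 0.143 ]), array([0.4408, 0.1392, 0.143 ]), array([0.4421, 0.1255, 0.143 ]), array([0.4384, 0.1185, 0.143 ])]
can [0.5911 0.0419 0.085 ] [array([0.5907, 0.0869, 0.085 ]), array([ 0.5916, -0.0032,  0.085 ]), array([0.6372, 0.043 , 0.085 ]), array([0.5457, 0.0408, 0.085 ])]
can scene [0.6022 0.0506 0.085 ]
cup scene [0.4432 0.1474 0.15  ] [0.4033 0.3026 0.15  ] [0.6197 0.3471 0.15  ] [0.6549 0.1926 0.15  ]
green [ 0.396 -0.02   0.085]
green2 [0.319 0.219 0.085]
yellow [0.76  0.191 0.085]
teal [0.829 0.051 0.085]
mortar [ 0.446 -0.21   0.07 ]
salt [ 0.548 -0.226  0.095]
mug [ 0.684 -0.206  0.085]
tin [ 0.644 -0.35   0.125]
```

Emit:
arm_command(
  commands=[
    [[0,0,0,-0.0385,0.042,-0.0064,0],[0,0,0,-0.0385,0.042,-0.0064,0],[0,0,0,-0.0385,0.042,-0.0064,0],[0,0,0,-0.0385,0.042,-0.0064,0],[0,0,0,-0.0385,0.042,-0.0064,0],[0,0,0,-0.0385,0.042,-0.0064,0],[0,0,0,-0.0385,0.042,-0.0064,0],[0,0,0,-0.0385,0.042,-0.0064,0],[0,0,0,-0.0385,0.042,-0.0064,0],[0,0,0,-0.0385,0.042,-0.0064,0],[0,0,0,-0.0385,0.042,-0.0064,0],[0,0,0.17,0,0,0,0],[0,0,0.17,0,0,0,0],[0,0,0.17,0,0,0,0],[0,0,0.17,0,0,0,0],[0,0,0.17,0,0,0,0],[0,0,0.17,0,0,0,0],[0,0,0.17,0,0,0,0],[0,0,0.17,0,0,0,0],[0,0,0.17,0,0,0,0]],
  ],
  newtons=20,
)

```text
time: 2.65
ee_pos: [0.5005, 0.0586, 0.3008]
eef_rot: [0.992, -0.129, -0.0, 0.0]
ft_force: [0.0, 0.3, -0.2]
width: 0.0005
```

```bash
cat >> h.py <<'E'
from scipy.spatial.transform import Rotation as Ro
def st():
    s=read_state(); R=Ro.from_quat(s['eef_rot']).as_matrix()
    print('t',round(s['time'],2),'p',s['ee_pos'].round(4),'F',s['ft_force'].round(1),'w',round(s['width'],3)); print('q',s['joint_positions'].round(2)); print('R',R.round(3).tolist()); return s,R
def to(p,y=None):
    """tool-frame shift to world p (and turn to matrix y)"""
    s=read_state(); R=Ro.from_quat(s['eef_rot']).as_matrix()
    print('shift',(R.T@(np.array(p)-s['ee_pos'])).round(4))
    if y is not None: print('turn',Ro.from_matrix(R.T@y).as_rotvec().round(4))
E
python3 - <<'E'
from h import *
s,R=st(); save('scene','scene2.png');save('top','top2.png')
E
```

```text
t 2.65 p [0.5005 0.0586 0.3008] F [ 0.   0.3 -0.2] w 0.0
q [-0.69  0.02  0.49  1.68 -0.01  1.44 -0.46]
R [[0.966, -0.257, -0.0], [-0.257, -0.966, -0.0], [-0.0, 0.0, -1.0]]
```

View pics/scene2.png

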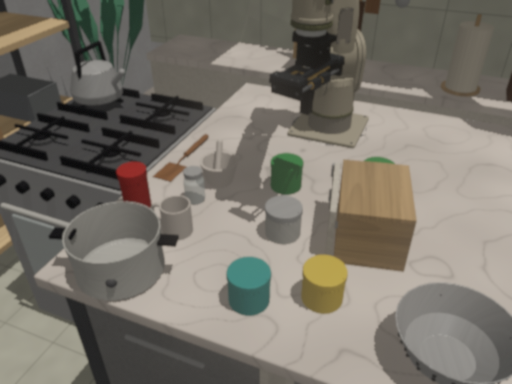

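View pics/top2.png

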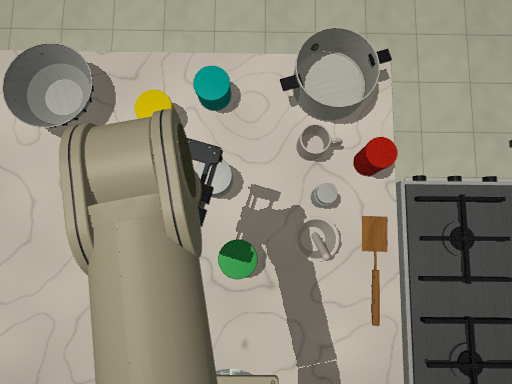

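```bash
python3 - <<'E'
from h import *
s={k:v for k,v in np.load('pics/scene.npz').items()}
print(proj(s,[.5005,.0586,.2928]),proj(s,[.5005,.0586,.3408]))
im=cv2.imread('pics/scene2.png'); cv2.imwrite('pics/crop3.png',cv2.resize(im[50:130,250:350],None,fx=7,fy=7,interpolation=cv2.INTER_CUBIC))
E
```

```text
(np.float64(305.4322943410029), np.float64(111.26199485489981)) (np.float64(306.6905961279246), np.float64(91.62521238724942))
```

View pics/crop3.png

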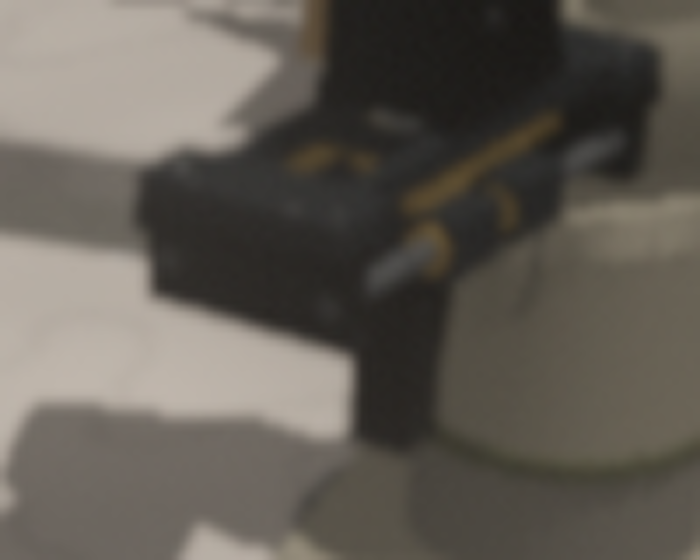

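```bash
cat >> h.py <<'E'
Z=np.array([0,0,1.])
def pushR(hd,b):
    d=np.array([np.cos(hd),np.sin(hd),0]); x=d*np.cos(b)+Z*np.sin(b); z=-Z*np.cos(b)+d*np.sin(b)
    return np.column_stack([x,np.cross(z,x),z])
E
python3 - <<'E'
from h import *
R=pushR(np.radians(-8),.12); z=R[:,2]
for h in (.29,.043): 
    p=np.array([.524,.054,h])-.008*z; print(p); to(p,R)
print('down in new tool axes', (R.T@[0,0,-.247]).round(4),'push .1', (R.T@(np.array([np.cos(np.radians(-8)),np.sin(np.radians(-8)),0])*.1)).round(4))
E
```

```text
[0.52305162 0.05413329 0.29794247]
shift [ 0.023  -0.0014  0.0028]
turn [ 0.007   0.1202 -0.1165]
[0.52305162 0.05413329 0.05094247]
shift [ 0.0231 -0.0014  0.2498]
turn [ 0.007   0.1202 -0.1165]
down in new tool axes [-0.0296  0.      0.2452] push .1 [ 0.0993 -0.      0.012 ]
```

Emit:
arm_command(
  commands=[
    [[0.0035,0.06,-0.058,0.0115,-0.0007,0.0014,0],[0.0035,0.06,-0.058,0.0115,-0.0007,0.0014,0],[0,0,0,-0.005,0,0.041,0],[0,0,0,-0.005,0,0.041,0],[0,0,0,-0.005,0,0.041,0],[0,0,0,0,0,0,0]],
  ],
)

```text
time: 3.5
ee_pos: [0.5214, 0.0544, 0.1725]
eef_rot: [0.996, -0.067, 0.057, 0.005]
ft_force: [0.2, -0.2, 0.7]
width: 0.0004
```

```bash
python3 - <<'E'
from h import *
s,R=st(); save('scene','scene3.png');save('wrist','wrist3.png')
R=pushR(np.radians(-8),.12); z=R[:,2]
p=np.array([.524,.054,.043])-.008*z;to(p,R)
E
```

```text
t 3.5 p [0.5214 0.0544 0.1725] F [ 0.2 -0.2  0.7] w 0.0
q [-0.69  0.06  0.49  1.92  0.01  1.06 -0.34]
R [[0.984, -0.134, 0.114], [-0.133, -0.991, -0.018], [0.115, 0.003, -0.993]]
shift [-0.0157  0.0008  0.1242]
turn [-0.0005 -0.0009  0.0036]
```

View pics/scene3.png

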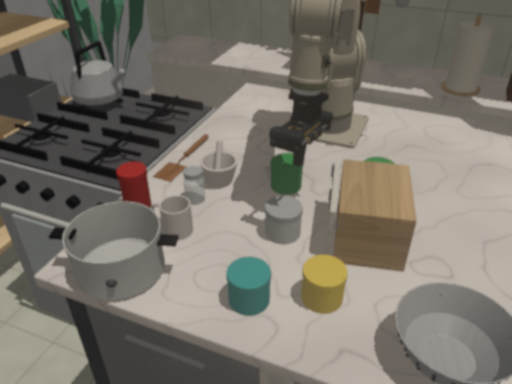

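View pics/wrist3.png

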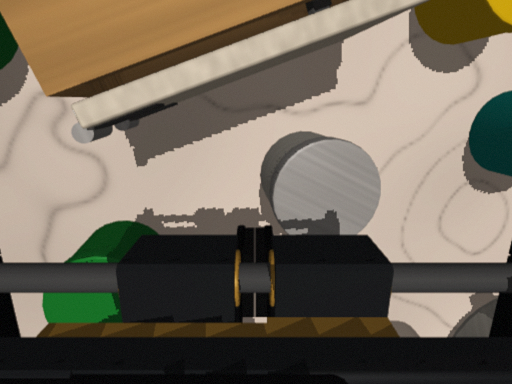

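```bash
python3 - <<'E'
from h import *
c={k:v for k,v in np.load('pics/wrist.npz').items()}
for u,v in [(326,186),(272,186),(380,186),(326,139)]: print(ray(c,u,v,.085).round(4))
print('green',ray(c,105,275,.085).round(4),'ball',ray(c,82,131,.143).round(4),'door ends',ray(c,82,118,.143).round(4), ray(c,420,0,.143).round(4))
E
```

```text
[0.5921 0.0554 0.085 ]
[0.549  0.0627 0.085 ]
[0.6371 0.0479 0.085 ]
[0.5948 0.0927 0.085 ]
green [0.4074 0.0122 0.085 ] ball [0.4437 0.1263 0.143 ] door ends [0.4455 0.1329 0.143 ] [0.6328 0.1686 0.143 ]
```

Emit:
arm_command(
  commands=[
    [[0,0,0,-0.004,-0.0005,0.031,0],[0,0,0,-0.004,-0.0005,0.031,0],[0,0,0,-0.004,-0.0005,0.031,0],[0,0,0,-0.0037,-0.0005,0.031,0],[0,0,0,0,0,0,0]],
  ],
)

```text
time: 4.22
ee_pos: [0.5228, 0.0571, 0.05]
eef_rot: [0.996, -0.068, 0.059, 0.004]
ft_force: [0.3, -0.0, 1.6]
width: 0.0006
```

```bash
python3 - <<'E'
from h import *
s,R=st(); save('scene','scene4.png');save('wrist','wrist4.png')
im=cv2.imread('pics/scene4.png'); cv2.imwrite('pics/crop4.png',cv2.resize(im[110:260,240:400],None,fx=4,fy=4,interpolation=cv2.INTER_CUBIC))
E
```

```text
t 4.22 p [0.5228 0.0571 0.05  ] F [ 0.3 -0.   1.6] w 0.001
q [-0.65  0.24  0.48  2.04 -0.1   0.78 -0.27]
R [[0.984, -0.136, 0.118], [-0.135, -0.991, -0.017], [0.119, 0.001, -0.993]]
```

View pics/crop4.png

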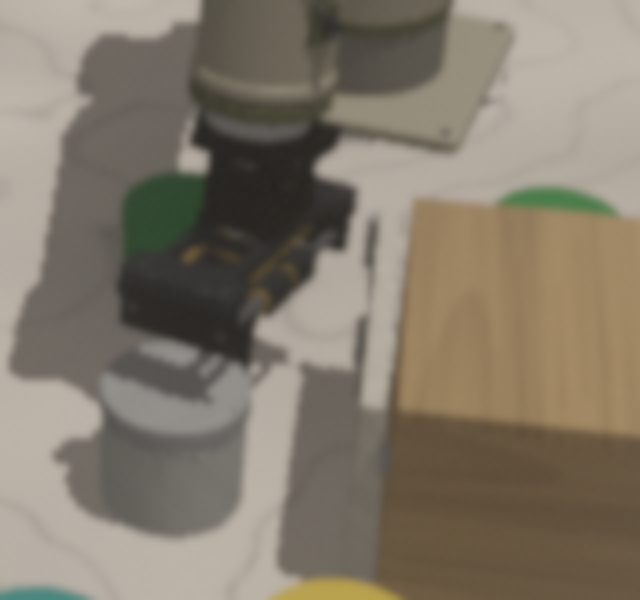

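View pics/wrist4.png

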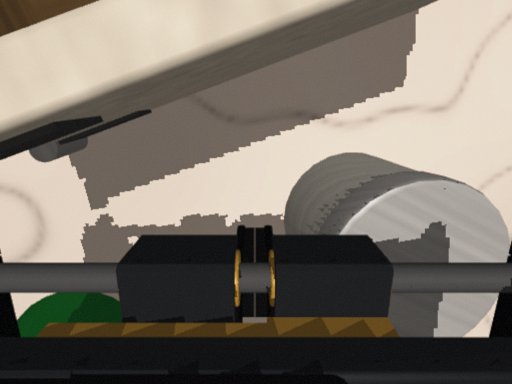

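Emit:
arm_command(
  commands=[
    [[0,0,0,0.006,0,0.0007,0],[0,0,0,0.006,0,0.0007,0],[0,0,0,0.006,0,0.0007,0],[0,0,0,0.006,0,0.0007,0],[0,0,0,0.006,0,0.0007,0],[0,0,0,0.006,0,0.0007,0],[0,0,0,0.006,0,0.0007,0],[0,0,0,0.006,0,0.0007,0]],
  ],
)

```text
time: 5.32
ee_pos: [0.57, 0.0509, 0.0503]
eef_rot: [0.996, -0.068, 0.059, 0.004]
ft_force: [-9.9, 1.4, 8.4]
width: 0.0005
```

```bash
python3 - <<'E'
from h import *
s,R=st(); save('scene','scene5.png');save('wrist','wrist5.png')
im=cv2.imread('pics/scene5.png'); cv2.imwrite('pics/crop5.png',cv2.resize(im[110:260,240:400],None,fx=4,fy=4,interpolation=cv2.INTER_CUBIC))
E
```

```text
t 5.33 p [0.57   0.0509 0.0503] F [-9.9  1.4  8.4] w 0.001
q [-0.6   0.34  0.47  1.92 -0.16  0.81 -0.19]
R [[0.984, -0.137, 0.116], [-0.136, -0.991, -0.015], [0.117, -0.001, -0.993]]
```

View pics/crop5.png

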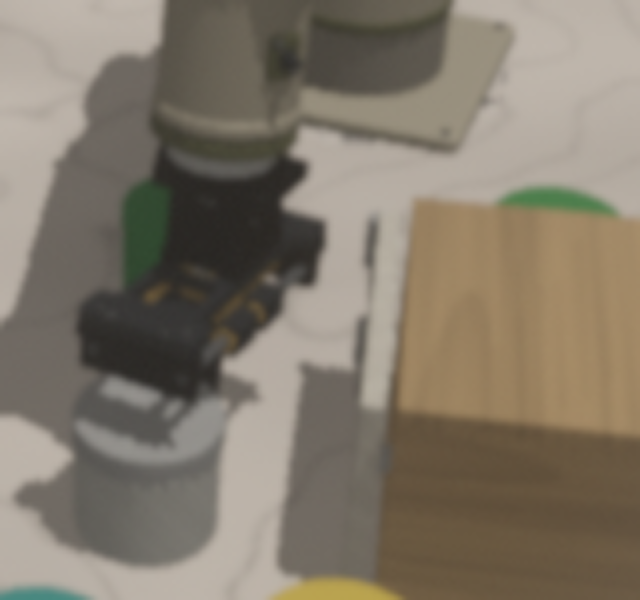

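View pics/wrist5.png

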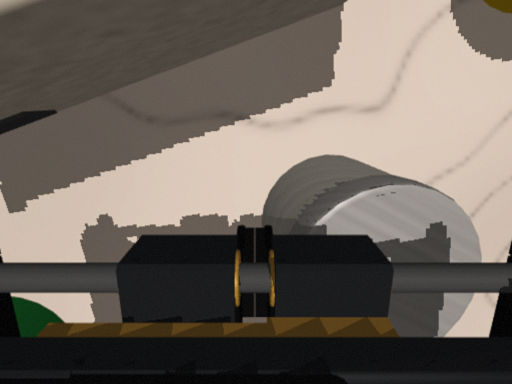

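Emit:
arm_command(
  commands=[
    [[0,0,0,-0.0075,0,-0.001,0],[0,0,0,-0.0075,0,-0.001,0],[0,0,0,0,0,0,0]],
  ],
)

```text
time: 5.8
ee_pos: [0.5551, 0.0525, 0.0503]
eef_rot: [0.996, -0.069, 0.06, 0.004]
ft_force: [0.6, -0.3, 0.1]
width: 0.0004
```

```bash
python3 - <<'E'
from h import *
s,R=st(); save('scene','scene6.png');save('wrist','wrist6.png')
im=cv2.imread('pics/scene6.png'); cv2.imwrite('pics/crop6.png',cv2.resize(im[140:260,240:340],None,fx=5,fy=5,interpolation=cv2.INTER_CUBIC))
R=pushR(np.radians(-8),.3); p=np.array([.553,.053,.035])-.008*R[:,2];to(p,R)
print('push .1', (R.T@(np.array([np.cos(np.radians(-8)),np.sin(np.radians(-8)),0])*.1)).round(4))
E
```

```text
t 5.8 p [0.5551 0.0525 0.0503] F [ 0.6 -0.3  0.1] w 0.0
q [-0.61  0.3   0.47  1.96 -0.14  0.8  -0.21]
R [[0.983, -0.137, 0.118], [-0.136, -0.991, -0.016], [0.12, -0.0, -0.993]]
shift [-0.0061 -0.0002  0.0072]
turn [-0.0007  0.1795  0.0018]
push .1 [0.0955 0.     0.0296]
```

View pics/crop6.png

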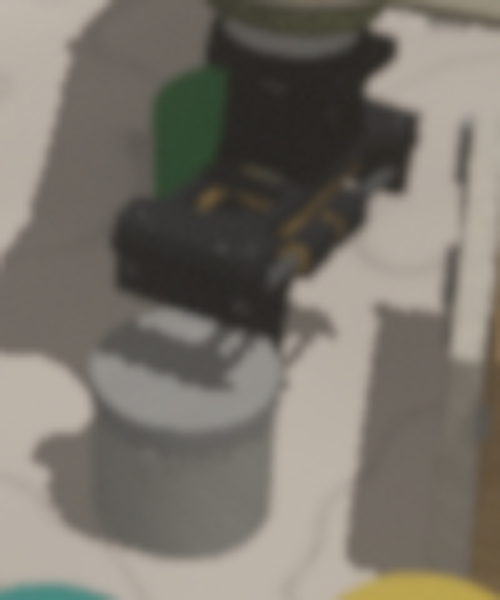

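View pics/wrist6.png

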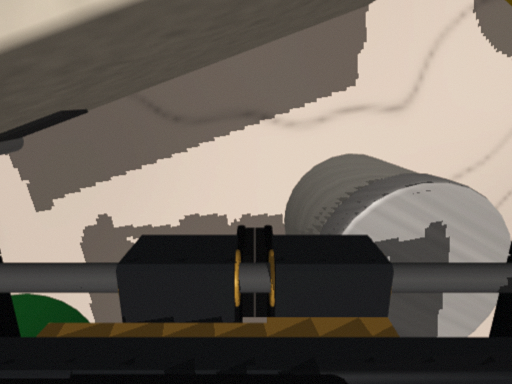

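Emit:
arm_command(
  commands=[
    [[0,0.09,0,-0.003,0,0.0035,0],[0,0.09,0,-0.003,0,0.0035,0],[0,0,0,0.0057,0,0.0018,0],[0,0,0,0.0057,0,0.0018,0],[0,0,0,0.0057,0,0.0018,0],[0,0,0,0.0057,0,0.0018,0],[0,0,0,0.0057,0,0.0018,0]],
  ],
)

```text
time: 6.78
ee_pos: [0.5804, 0.0489, 0.0419]
eef_rot: [0.987, -0.068, 0.148, 0.01]
ft_force: [-6.8, 1.0, 5.6]
width: 0.0002
```

```bash
python3 - <<'E'
from h import *
s,R=st(); save('scene','scene7.png');save('wrist','wrist7.png')
im=cv2.imread('pics/scene7.png'); cv2.imwrite('pics/crop7.png',cv2.resize(im[140:260,240:340],None,fx=5,fy=5,interpolation=cv2.INTER_CUBIC))
E
```

```text
t 6.78 p [0.5804 0.0489 0.0419] F [-6.8  1.   5.6] w 0.0
q [-0.67  0.27  0.49  2.06 -0.05  0.56 -0.31]
R [[0.947, -0.138, 0.291], [-0.132, -0.99, -0.041], [0.293, 0.0, -0.956]]
```

View pics/crop7.png

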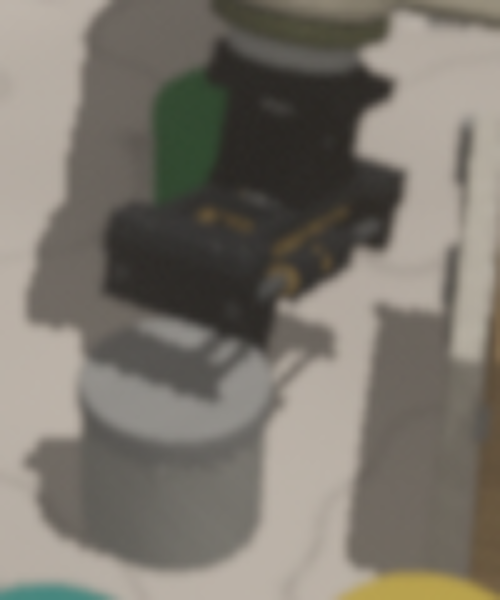

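Emit:
arm_command(
  commands=[
    [[0,0,0,0.0057,0,0.0018,0],[0,0,0,0.0057,0,0.0018,0],[0,0,0,0.0057,0,0.0018,0],[0,0,0,0.0057,0,0.0018,0],[0,0,0,0.0057,0,0.0018,0]],
  ],
)

```text
time: 7.5
ee_pos: [0.6098, 0.0449, 0.0418]
eef_rot: [0.987, -0.068, 0.148, 0.01]
ft_force: [-7.2, 0.9, 6.0]
width: 0.0004
```

```bash
python3 - <<'E'
from h import *
s,R=st(); save('scene','scene8.png');save('wrist','wrist8.png')
im=cv2.imread('pics/scene8.png'); cv2.imwrite('pics/crop8.png',cv2.resize(im[140:290,220:370],None,fx=4,fy=4,interpolation=cv2.INTER_CUBIC))
E
```

```text
t 7.5 p [0.6098 0.0449 0.0418] F [-7.2  0.9  6. ] w 0.0
q [-0.62  0.33  0.48  1.98 -0.1   0.58 -0.25]
R [[0.947, -0.137, 0.291], [-0.131, -0.991, -0.04], [0.294, -0.0, -0.956]]
```

View pics/crop8.png

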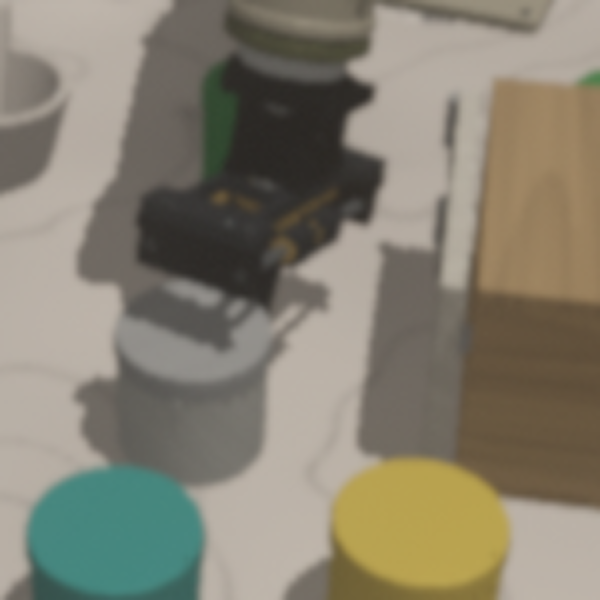

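View pics/wrist8.png

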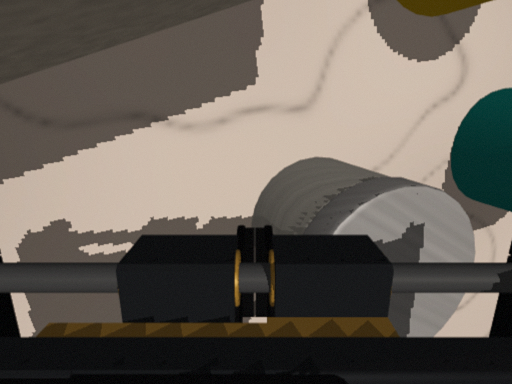

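Emit:
arm_command(
  commands=[
    [[0,0,0,0.0057,0,0.0018,0],[0,0,0,0.0057,0,0.0018,0],[0,0,0,0.0057,0,0.0018,0],[0,0,0,0.0057,0,0.0018,0],[0,0,0,0.0057,0,0.0018,0]],
  ],
)

```text
time: 8.22
ee_pos: [0.6394, 0.0408, 0.0417]
eef_rot: [0.987, -0.068, 0.148, 0.01]
ft_force: [-6.9, 1.1, 4.9]
width: 0.0002
```

```bash
python3 - <<'E'
from h import *
s,R=st(); c=save('scene','scene9.png');save('wrist','wrist9.png')
print(ray(c,268.5,224,.085))
im=cv2.imread('pics/scene9.png'); cv2.imwrite('pics/crop9.png',cv2.resize(im[140:290,220:370],None,fx=4,fy=4,interpolation=cv2.INTER_CUBIC))
E
```

```text
t 8.22 p [0.6394 0.0408 0.0417] F [-6.9  1.1  4.9] w 0.0
q [-0.58  0.39  0.46  1.91 -0.14  0.6  -0.21]
R [[0.947, -0.137, 0.291], [-0.131, -0.991, -0.04], [0.294, -0.0, -0.956]]
[0.67409594 0.03914185 0.085     ]
```

View pics/crop9.png

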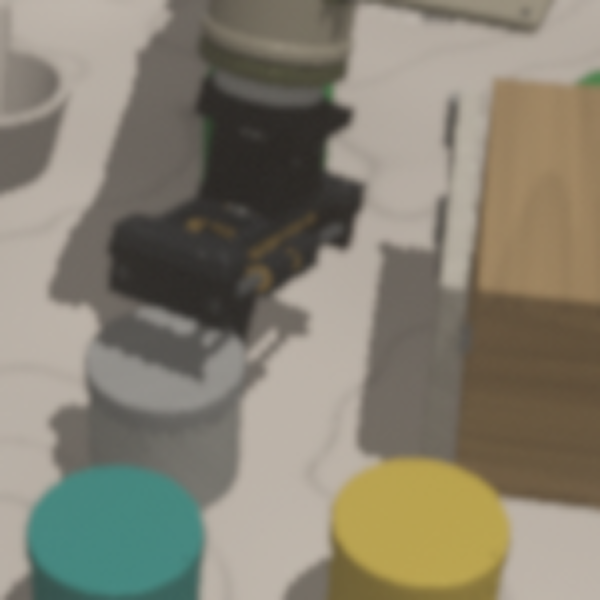

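Emit:
arm_command(
  commands=[
    [[0,0,0,0.005,0,0.0015,0],[0,0,0,0.005,0,0.0015,0],[0,0,0,0,0,0,0],[0,0,0,-0.01,0,-0.003,0],[0,0,0,-0.015,0,-0.0046,0],[0,0,0,0.006,0,-0.02,0],[0,0,0,0.012,0,-0.04,0],[0,0,0,0.012,0,-0.04,0],[0,0,0,0.012,0,-0.04,0],[0,0,0,0.012,0,-0.04,0],[0,-0.15,0,0,0,-0.04,0],[0,-0.15,0,-0.03,0,0,0],[0,0,0,-0.03,0,0,0],[0,0,0,0,0,0,0]],
  ],
)

```text
time: 10.07
ee_pos: [0.5506, 0.053, 0.2633]
eef_rot: [0.998, -0.069, -0.0, -0.0]
ft_force: [0.1, -0.3, 1.1]
width: 0.0001
```

```bash
python3 - <<'E'
from h import *
s,R=st(); save('scene','scene10.png');save('wrist','wrist10.png');save('top','top10.png')
E
```

```text
t 10.07 p [0.5506 0.053  0.2633] F [ 0.1 -0.3  1.1] w 0.0
q [-0.66  0.16  0.55  1.63 -0.09  1.37 -0.24]
R [[0.991, -0.137, -0.0], [-0.137, -0.991, 0.001], [-0.0, -0.001, -1.0]]
```

View pics/scene10.png

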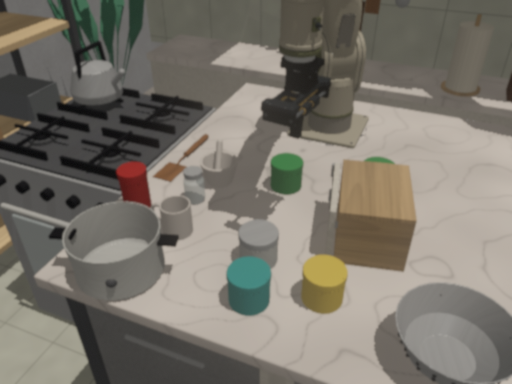

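View pics/wrist10.png

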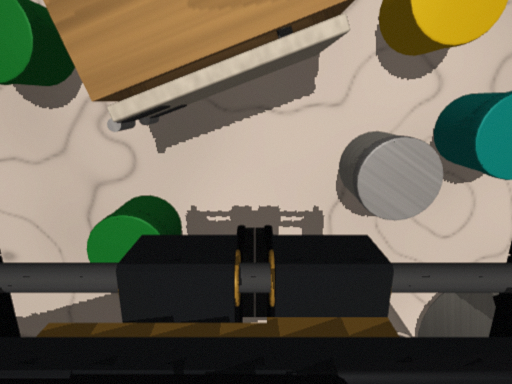

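View pics/top10.png

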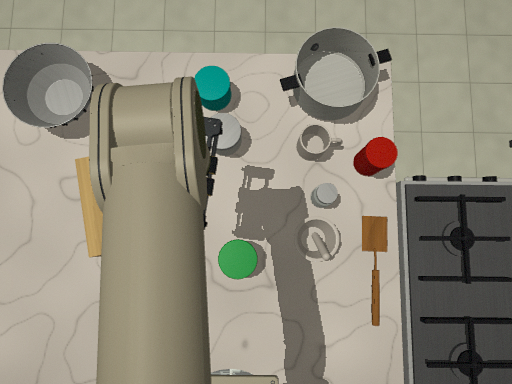

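```bash
python3 - <<'E'
from h import *
im=cv2.imread('pics/wrist10.png'); cv2.imwrite('pics/crop10.png',cv2.resize(im[0:230,90:460],None,fx=2,fy=2,interpolation=cv2.INTER_CUBIC))
c={k:v for k,v in np.load('pics/wrist.npz').items()}
print('can',ray(c,400,178,.085).round(4),[ray(c,u,v,.085).round(4) for u,v in [(358,178),(442,178)]])
print('door',[ray(c,u,v,.143).round(4) for u,v in [(343,15),(350,27),(108,105),(116,123)]])
E
```

```text
can [0.7032 0.0297 0.085 ] [array([0.6594, 0.0358, 0.085 ]), array([0.7469, 0.0237, 0.085 ])]
door [array([0.6376, 0.181 , 0.143 ]), array([0.6424, 0.172 , 0.143 ]), array([0.4433, 0.1412, 0.143 ]), array([0.4462, 0.1262, 0.143 ])]
```

View pics/crop10.png

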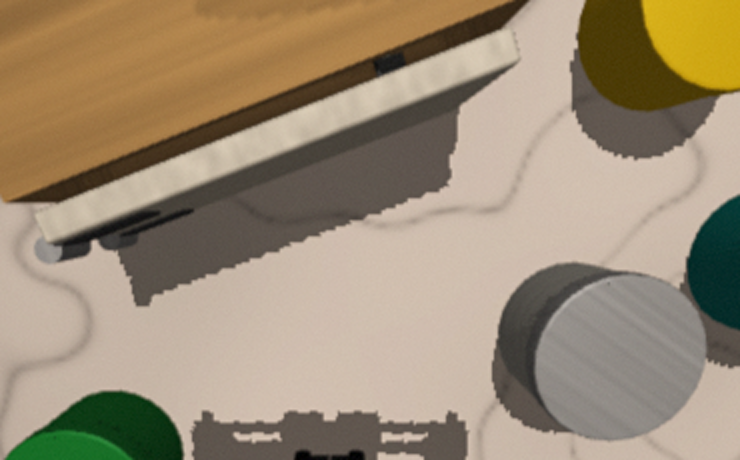

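```bash
cat >> h.py <<'E'
def pressR(al=np.pi/4,yaw=.2):
    u=np.array([np.cos(yaw),np.sin(yaw),0]); n=np.array([-np.sin(yaw),np.cos(yaw),0])
    z=n*np.cos(al)-Z*np.sin(al); return np.column_stack([u,np.cross(z,u),z]),n
E
python3 - <<'E'
from h import *
R,n=pressR(); p=np.array([.617,.159,.097])-.09*n; p[2]=.25; p-=.008*R[:,2]; print(p); to(p,R)
E
```

```text
[0.63600408 0.06524991 0.25565685]
shift [ 0.0815 -0.0238  0.0082]
turn [ 0.7773 -0.1338 -0.3197]
```

Emit:
arm_command(
  commands=[
    [[0,0,0,0.041,-0.012,0.004,0],[0,0,0,0.041,-0.012,0.004,0],[0.1555,-0.0268,-0.064,0,0,0,0],[0.1555,-0.0268,-0.064,0,0,0,0],[0.1555,-0.0268,-0.064,0,0,0,0],[0.1555,-0.0268,-0.064,0,0,0,0],[0.1555,-0.0268,-0.064,0,0,0,0],[0,0,0,0,0,0,0]],
  ],
)

```text
time: 11.22
ee_pos: [0.6365, 0.0622, 0.2522]
eef_rot: [0.92, 0.089, -0.04, -0.38]
ft_force: [0.1, 0.3, 0.2]
width: 0.0005
```

```bash
python3 - <<'E'
from h import *
s,_=st(); save('scene','scene11.png');save('top','top11.png')
R,n=pressR(); p=np.array([.617,.159,.097])-.04*n-.008*R[:,2]; print(p); to(p,R)
print('n step 10mm',(R.T@n*.01).round(4))
E
```

```text
t 11.22 p [0.6365 0.0622 0.2522] F [0.1 0.3 0.2] w 0.0
q [-0.06  0.58  0.38  1.33 -0.88  1.7   0.57]
R [[0.981, 0.133, -0.141], [0.194, -0.695, 0.692], [-0.006, -0.706, -0.708]]
[0.62607062 0.11425324 0.10265685]
shift [-0.0005  0.0722  0.1435]
turn [ 0.0033  0.0006 -0.002 ]
n step 10mm [ 0.     -0.0071  0.0071]
```

View pics/scene11.png

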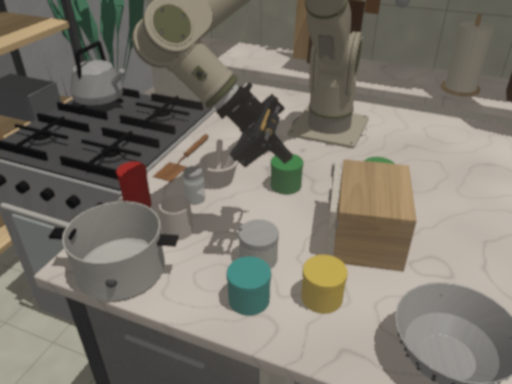

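View pics/top11.png

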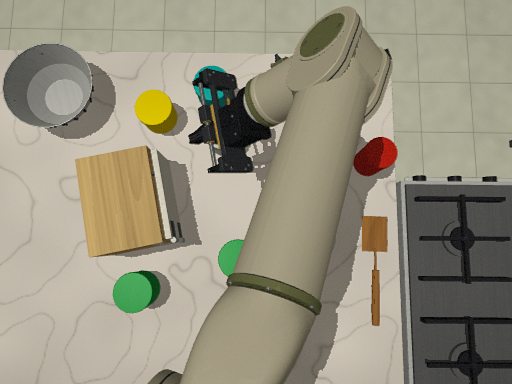

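Emit:
arm_command(
  commands=[
    [[0,0,0,0,0.024,0.048,0],[0,0,0,0,0.024,0.048,0],[0,0,0,0,0.024,0.0475,0],[0,0,0,0,0,0,0]],
  ],
)

```text
time: 11.82
ee_pos: [0.6239, 0.1184, 0.1015]
eef_rot: [0.919, 0.093, -0.042, -0.38]
ft_force: [0.4, -0.3, 0.0]
width: 0.0007
```

```bash
python3 - <<'E'
from h import *
s,_=st(); save('scene','scene12.png');save('top','top12.png');save('wrist','wrist12.png')
im=cv2.imread('pics/scene12.png'); cv2.imwrite('pics/crop12.png',cv2.resize(im[110:280,200:380],None,fx=4,fy=3.5,interpolation=cv2.INTER_CUBIC))
im=cv2.imread('pics/top12.png'); cv2.imwrite('pics/crop12t.png',cv2.resize(im[60:260,70:330],None,fx=3,fy=3,interpolation=cv2.INTER_CUBIC))
E
```

```text
t 11.82 p [0.6239 0.1184 0.1015] F [ 0.4 -0.3  0. ] w 0.001
q [-0.12  0.68  0.33  1.51 -0.93  1.46  0.72]
R [[0.979, 0.14, -0.148], [0.203, -0.693, 0.692], [-0.006, -0.707, -0.707]]
```

View pics/crop12.png

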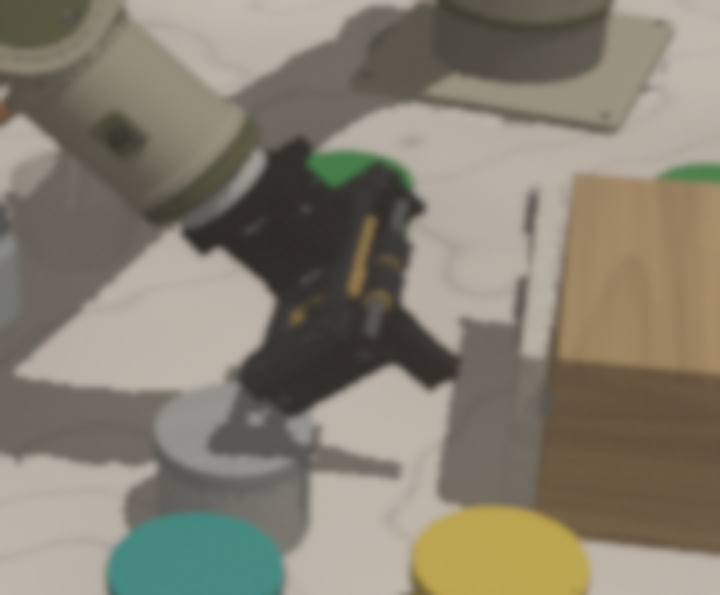

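View pics/crop12t.png

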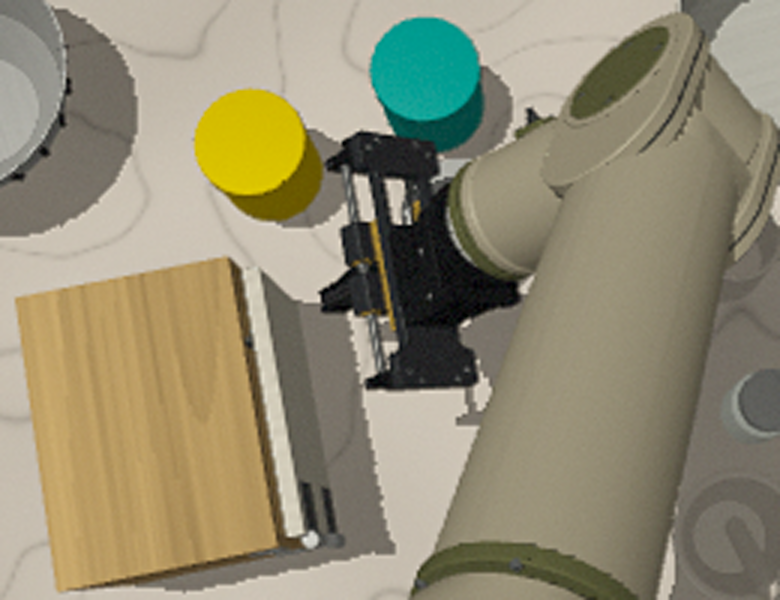

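View pics/wrist12.png

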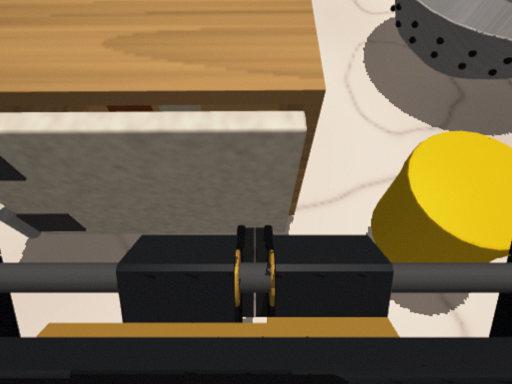

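Emit:
arm_command(
  commands=[
    [[0,0,0,0,-0.005,0.005,0],[0,0,0,0,-0.005,0.005,0],[0,0,0,0,-0.0028,0.0028,0],[0,0,0,0,-0.0014,0.0014,0],[0,0,0,0,0,0,0]],
  ],
)

```text
time: 12.6
ee_pos: [0.6221, 0.1347, 0.1031]
eef_rot: [0.919, 0.092, -0.039, -0.381]
ft_force: [0.5, -0.6, 0.4]
width: 0.0003
```

Emit:
arm_command(
  commands=[
    [[0,0,0,0,-0.0014,0.0014,0],[0,0,0,0,-0.0014,0.0014,0],[0,0,0,0,0,0,0]],
  ],
)

```text
time: 12.98
ee_pos: [0.6212, 0.1387, 0.1031]
eef_rot: [0.919, 0.092, -0.039, -0.381]
ft_force: [-0.4, 0.5, 0.4]
width: 0.0005
```

Emit:
arm_command(
  commands=[
    [[0,0,0,0,-0.0014,0.0014,0],[0,0,0,0,0,0,0]],
  ],
)

```text
time: 13.22
ee_pos: [0.6209, 0.1407, 0.1032]
eef_rot: [0.919, 0.092, -0.039, -0.381]
ft_force: [0.3, 0.5, 0.7]
width: 0.0009
```

Emit:
arm_command(
  commands=[
    [[0,0,0,0,-0.0014,0.0014,0],[0,0,0,0,-0.0014,0.0014,0],[0,0,0,0,0,0,0]],
  ],
)

```text
time: 13.6
ee_pos: [0.62, 0.1446, 0.1032]
eef_rot: [0.919, 0.092, -0.039, -0.381]
ft_force: [0.1, 0.2, -0.5]
width: 0.0
```

Emit:
arm_command(
  commands=[
    [[0,0,0,0,-0.0014,0.0014,0],[0,0,0,0,0,0,0]],
  ],
)

```text
time: 13.85
ee_pos: [0.6197, 0.1465, 0.1032]
eef_rot: [0.919, 0.092, -0.039, -0.381]
ft_force: [-0.4, 0.5, -0.3]
width: 0.0002
```

Emit:
arm_command(
  commands=[
    [[0,0,0,0,-0.0014,0.0014,0],[0,0,0,0,0,0,0]],
  ],
)

```text
time: 14.1
ee_pos: [0.6193, 0.1484, 0.1032]
eef_rot: [0.919, 0.092, -0.039, -0.381]
ft_force: [1.0, 0.6, -0.8]
width: 0.0006
```

Emit:
arm_command(
  commands=[
    [[0,0,0,0,-0.0014,0.0014,0],[0,0,0,0,0,0,0]],
  ],
)

```text
time: 14.35
ee_pos: [0.6189, 0.1502, 0.1031]
eef_rot: [0.919, 0.092, -0.039, -0.381]
ft_force: [-0.6, -1.3, -0.0]
width: 0.0006
```

Emit:
arm_command(
  commands=[
    [[0,0,0,0,-0.0014,0.0014,0],[0,0,0,0,0,0,0]],
  ],
)

```text
time: 14.6
ee_pos: [0.6188, 0.1513, 0.1031]
eef_rot: [0.919, 0.092, -0.039, -0.38]
ft_force: [1.2, -3.4, 0.3]
width: 0.0006
```

```bash
python3 - <<'E'
from h import *
s,_=st(); save('scene','scene13.png');save('wrist','wrist13.png')
im=cv2.imread('pics/scene13.png'); cv2.imwrite('pics/crop13.png',cv2.resize(im[130:270,270:390],None,fx=4,fy=4,interpolation=cv2.INTER_CUBIC))
E
```

```text
t 14.6 p [0.6188 0.1513 0.1031] F [ 1.2 -3.4  0.3] w 0.001
q [-0.16  0.65  0.31  1.55 -0.94  1.41  0.69]
R [[0.98, 0.14, -0.141], [0.198, -0.694, 0.692], [-0.001, -0.706, -0.708]]
```

View pics/crop13.png

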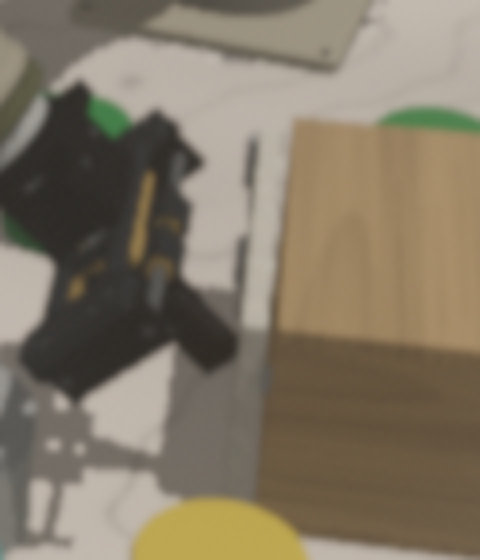

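View pics/wrist13.png

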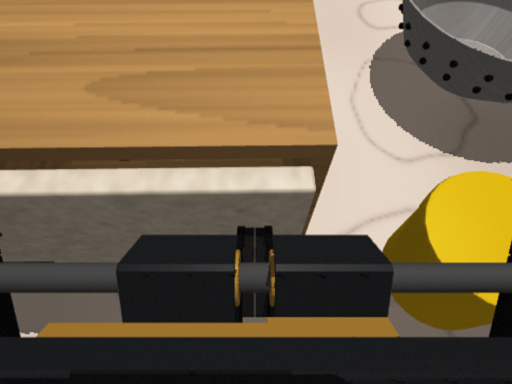

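Emit:
arm_command(
  commands=[
    [[0,0,0,0,-0.0014,0.0014,0],[0,0,0,0,0,0,0]],
  ],
)

```text
time: 14.95
ee_pos: [0.6182, 0.1542, 0.1031]
eef_rot: [0.919, 0.092, -0.039, -0.381]
ft_force: [1.0, -3.6, 0.6]
width: 0.0005
```

Emit:
arm_command(
  commands=[
    [[0,0,0,0,-0.0014,0.0014,0],[0,0,0,0,0,0,0]],
  ],
)

```text
time: 15.2
ee_pos: [0.6177, 0.1562, 0.1031]
eef_rot: [0.919, 0.092, -0.039, -0.381]
ft_force: [1.6, -3.6, -0.2]
width: 0.0002
```

Emit:
arm_command(
  commands=[
    [[0,0,0,0,-0.0007,0.0007,0],[0,0,0,0,0,0,0]],
  ],
)

```text
time: 15.45
ee_pos: [0.6177, 0.1564, 0.1031]
eef_rot: [0.919, 0.092, -0.039, -0.38]
ft_force: [1.2, -4.9, 0.5]
width: 0.0005
```

Emit:
arm_command(
  commands=[
    [[0,0,0,0,-0.001,0.001,0],[0,0,0,0,0,0,0]],
  ],
)

```text
time: 15.7
ee_pos: [0.6177, 0.1567, 0.1031]
eef_rot: [0.92, 0.091, -0.038, -0.38]
ft_force: [1.0, -9.1, 1.3]
width: 0.0002
```

Emit:
arm_command(
  commands=[
    [[0,0,0,0,0.003,-0.003,0],[0,0,0,0,0.005,-0.005,0],[0,0,0,0,0.006,-0.006,0],[0,0,0,0,0.006,-0.006,0],[0,0,0,0,0.006,-0.006,0],[0,0,0,0,0.006,-0.006,0],[0,0,0,0,0.006,-0.006,0],[0,0,0,0,0.006,-0.006,0],[0,0,0,0,0.006,-0.006,0],[0,0,0,0,0.006,-0.006,0],[0,0,0,0,0.006,-0.006,0],[0,0,0,0,0,0,0]],
  ],
)

```text
time: 17.2
ee_pos: [0.635, 0.0714, 0.103]
eef_rot: [0.919, 0.092, -0.039, -0.381]
ft_force: [-0.8, 0.4, 0.3]
width: -0.0
```

```bash
python3 - <<'E'
from h import *
s,_=st(); save('scene','scene14.png');save('wrist','wrist14.png')
im=cv2.imread('pics/scene14.png'); cv2.imwrite('pics/crop14.png',cv2.resize(im[110:280,200:400],None,fx=3.5,fy=3.5,interpolation=cv2.INTER_CUBIC))
E
```

```text
t 17.2 p [0.635  0.0714 0.103 ] F [-0.8  0.4  0.3] w -0.0
q [-0.06  0.71  0.34  1.45 -0.91  1.51  0.75]
R [[0.98, 0.139, -0.141], [0.198, -0.694, 0.693], [-0.001, -0.707, -0.707]]
```

View pics/crop14.png

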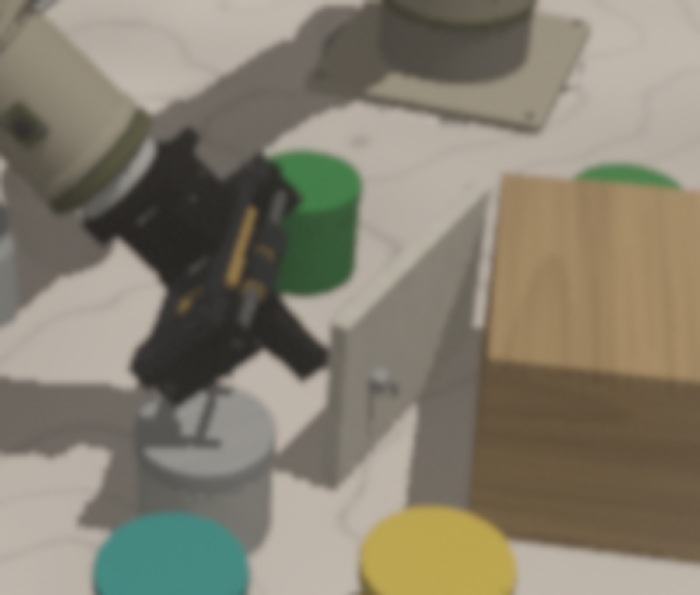

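View pics/wrist14.png

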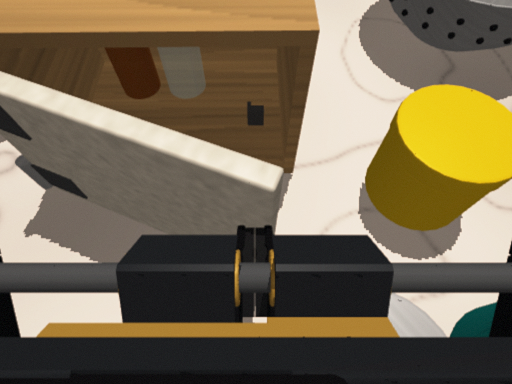

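Emit:
arm_command(
  commands=[
    [[0,0,0,0,0.008,-0.008,0],[0,0,0,0,0.008,-0.008,0],[0,0,0,0,-0.028,-0.028,0],[0,0,0,0,-0.028,-0.028,0],[0,0,0,0,-0.028,-0.028,0],[0,0,0,0,-0.028,-0.028,0],[0,0,0,0,0.02,-0.04,0],[0,0,0,0,0.02,-0.04,0],[0,0,0,0,0,0,0],[0,0,0,0,0,0,0]],
  ],
)

```text
time: 18.55
ee_pos: [0.6563, -0.0332, 0.2894]
eef_rot: [0.919, 0.092, -0.039, -0.381]
ft_force: [-0.1, 0.3, -0.3]
width: 0.0001
```

```bash
python3 - <<'E'
from h import *
s,_=st(); save('scene','scene15.png');save('top','top15.png')
E
```

```text
t 18.55 p [ 0.6563 -0.0332  0.2894] F [-0.1  0.3 -0.3] w 0.0
q [ 0.08  0.67  0.41  1.11 -0.89  1.88  0.6 ]
R [[0.98, 0.139, -0.141], [0.199, -0.693, 0.693], [-0.002, -0.707, -0.707]]
```

View pics/scene15.png

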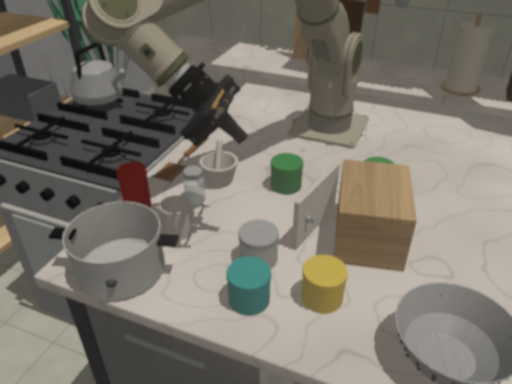

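View pics/top15.png

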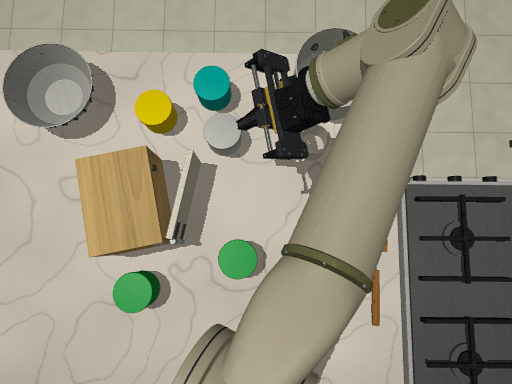

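```bash
python3 - <<'E'
from h import *
c={k:v for k,v in np.load('pics/top.npz').items()}
C=ray(c,222,131,.085);h=np.array([.439,.126,.085]);print('can',C,'clearance',np.linalg.norm((C-h)[:2])-.046-.205)
e=ray(c,194,152,.143);print('free edge',e, np.linalg.norm((e-h)[:2]), np.arctan2(*(e-h)[[1,0]]))
a=cv2.imread('pics/scene1.png')[140:260,90:260];b=cv2.imread('pics/scene15.png')[140:260,90:260]
cv2.imwrite('pics/cmp.png',cv2.resize(np.vstack([a,b]),None,fx=2.5,fy=2.5))
E
```

```text
can [0.70159459 0.02306505 0.085     ] clearance 0.031048794207704927
free edge [0.63513149 0.08031938 0.143     ] 0.20138093159476694 -0.22882866246466455
```

View pics/cmp.png

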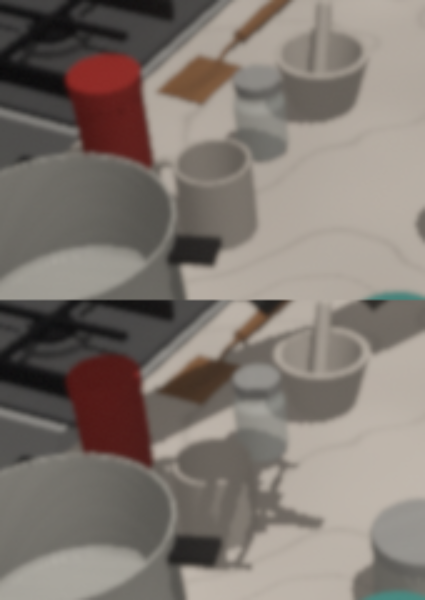

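```bash
python3 - <<'E'
from h import *
print(close_job())
E
```

```text
the job is handed in; nothing more can be done
None
```

The canister is out of the way of the door, and the door stands ajar as the spring left it. The job was handed in at about 18.7 s on the robot's clock.

- **Canister:** I pushed it about 0.11 m along the counter with the closed fingertips. During the first stretch the upward force on the tool was high (8 N) for a 10 N push. I backed off, found the canister upright, and finished with a lower, more tilted push. The upward force only eased to about 5–6 N, and I did not find out why. The canister ended upright at about (0.70, 0.025), some 28–31 mm clear of the door's full swing circle.
- **Door:** I pressed it near its free edge by about 6 mm. The force was around 3.6 N on the way and 9 N at the stop. As the finger drew back, the door followed, and it rests at about 0.43 rad by the top camera, against the expected 0.42.
- **Last checks:** The tool is clear with no contact force. In the scene camera, the mug, salt jar, red tin, mortar and spatula look where they were at the start; I compared pictures and did not measure them.
- **Disagreement:** The three cameras differed by 5–10 mm on positions. I compared them and found the exact point of door contact by force. The canister's clearance is well beyond that error.

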